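# Shut up the tool chest before grinding

### The arm

A 6-joint arm with a two-finger parallel gripper is mounted at the origin on the work surface. World frame = base frame: x ahead of the robot, y to its left, z up, the work surface at z = 0. Lengths are in mm, angles in rad, forces in N, time in s.
With the tool pointing down it reaches from about 250 to 800 mm from the base axis. Payload 8.5 kg.
Tool frame: the origin (TCP) lies midway between the tips of the shut fingers; the grasp point (between the pads) lies 19 mm behind it (arm.pinch_z is the distance from the TCP to the grasp point, in mm); y points along the fingers, x is the direction in which the jaws open and shut, and the axes are right-handed (so a half turn about y gives the same grasp; the last joint's range is limited). The gripper opens to 85 mm and grips with 20 to 120 N. Pads are 22 mm wide; open, the fingers measure 114 mm over their backs; the gripper's body (76 mm by 85 mm) begins 54 mm behind the grasp point. The pads swing forward as they close: fully open they stand 13 mm farther back than shut.
Start: joints at [0, 0.238, -0.013, 1.319, 0, 1.571], TCP at [524.956, -0, 231.276] pointing down, gripper open.
Joint ranges: [-2.66, 2.66], [-1.03, 1.9], [-1.14, 1.46], [-1.82, 2.27], [-1.45, 1.34], [-3.14, 3.14]. Speed limits (rad/s): [2.22, 2.22, 2.79, 3.14, 3.14, 3.14].

### API

Orientations are given as a unit quaternion [w, x, y, z].
In Python, from plant import arm, viewer, finder gives the robot as it stands.
- The arm moves only by the tool play_rows, never from a script. Its argument "motion" is one flat list of numbers, 7 for each row, row after row: the turn, a rotation vector about the world's x, y, z in rad, then the shift along the world's x, y, z in cm, then the finger opening in cm, from 0 to 8.54. A call has 1 to 10 rows; each row is the pose to reach, as a shift and turn from the pose commanded when the call began; what a row does not reach only later rows make up. A row lasts 1/8 s, in which the tool goes at most 62.5 mm and 10.7 degrees, less where a joint would pass 70% of its speed; a pose out of reach is approached as far as the arm can. A call with a gripper value outside its range is refused whole. The fingers move at their own pace and stop on an object; "squeeze" is the grip in N (left out, the last holds). Time passes only in rows, so rows that repeat a pose let the fingers close. It gives the time, the measured TCP pose, the force and the opening at its end, in the units of the state.
- arm.sense(): the state, without advancing time (a new reading comes with each control period).
- viewer.grab_frame(name): name is "scene" or "side" or "wrist"; returns a dict with "frame" (480x640x3 uint8, blue, green, red), "mtx" (3x3 intrinsics, pixels), "pose" (4x4, takes a point from camera to world coordinates). Camera axes: x right, y up, looking along -z (the intrinsics and any distortion apply to the point x, -y, -z); pixel columns grow to the right and rows downward; lengths in mm; the calibration is good to about 2 mm. The wrist camera is an equidistant fisheye: a pixel r from the principal point sees the ray r / f radians off the axis. A picture is of the moment at which its call begins. There is no depth.
- arm.hand_in(): hands the job in, once; it reports no verdict.
Trained networks look in a picture, given as the dict that the camera call returned (one of the last four; its "shot" number tells which), for a name from the list of things; names that differ only in an ending like _2 or _b are one class to them, and where a whole thing is asked for, a point or a joint stands for the part that bears it (a point fixed in the world has none). Each returns a list of dicts, best first, with "confidence" (0 to 1); they miss things now and then, are a little off and sometimes report something else, mostly with a low value. They report only what shows in the picture. A call takes as long as a camera call.
- finder.cut_out(picture, name): "pixels" (480x640 bool, what is visible of it).
- finder.pinpoint(picture, name): "at" ([x, y, z] in mm, in world coordinates, good to about 4 mm: a listed point, or the origin of a listed thing).
The state is a dict: "time": time; "joint_pos": joint angles; "qvel": joint speeds; "tau": joint torques, N m; "eef_pos": TCP position; "orientation": TCP orientation; "force": force on the tool from outside, world axes, zero at the start; "torque": the same for the moment, N m; "finger_gap": finger opening in mm.
Only numpy, scipy, OpenCV 4.12 (cv2) and the standard library are available. Lean on these libraries where they do the work, as an engineer would, in place of code of your own. Each camera call takes 0.05 s, during which the arm holds its last target. There are 200 camera calls.

### The job

Grinding is about to start: shut the green tool chest so that no grit gets in. Pushing only from the outside with the fingertips, first push both open drawers fully home, then push the lid down until it is fully shut, without slamming it or raising it farther. Grasp and lift nothing, and leave the wrench in the chest and the tin and jar beside it where they are.

Things in the scene. Friction and masses are not known exactly. Their poses are not given: they have to be found in the camera images.
- chest: Green steel tool chest, fixed: 200 mm deep (x), 340 wide (y), 115 high to the rim, 128 with the lid shut; two shallow drawers side by side in front, hinged lid on top, under it an open well, floor 90 mm up. Origin: centre of the underside; +x from front to back (away from the robot, turned up to 0.38 rad), +y to the left drawer, z up. Shut drawer fronts lie at x = -100 mm.
- left_drawer (a joint): How far the left drawer (towards the chest's +y) stands open, m: 0 fully home, more as it slides out along the chest's -x. Starts 0.025 to 0.065. Plain slide without catch or spring; friction about 2.5 N plus a little drag, stays where it is left.
- right_drawer (a joint): The same for the right drawer (towards the chest's -y).
- left_drawer_front (a point): Centre of the left drawer's flat front face (162 mm wide, from 15 to 83 mm above the bench; this point is 55 mm up), on its outer surface; it moves with the drawer. Axes as the chest's. The grip is a flush recess; nothing stands out from the face.
- right_drawer_front (a point): The same for the right drawer.
- lid (a joint): Angle of the lid, rad: 0 shut (level on the rim), growing as it opens upward. Starts 0.7 to 1.0, stop at 1.5. A stiff hinge keeps the lid at any angle; pushing it down takes about 1 to 6 N near its free edge.
- lid_hinge (a point): Middle of the lid's hinge line, at the chest's back upper edge (chest x = +100 mm, 115 mm up). The hinge line runs along the chest's y. Axes turn with the lid: -x points from the hinge to the free edge, +z out of the lid's outer face.
- lid_edge (a point): Middle of the lid's free (front) edge, on the outer face. The lid is a flat panel 200 mm from hinge line to free edge, 340 mm wide, 12 mm thick. A thin flush-lying pull (100 mm long, standing 6 mm proud) runs across the middle of the outer face, halfway to the hinge. Axes as those of lid_hinge.
- wrench: Steel wrench, 150 mm long, lying loose in the well under the lid, roughly across the chest; below the rim, so the lid clears it. Leave alone.
- paint_tin: Closed metal tin, 72 mm across, 100 mm high, standing on the bench on one side of the chest. Origin: centre of the underside. Leave alone.
- screw_jar: Closed grey jar, 60 mm across, 85 mm high, standing on the bench on the other side of the chest. Origin: centre of the underside. Leave alone.

How it is judged (in metres and radians):
On the way, in this order (a step that is already met when the one before it is completed fails the run):
1. both drawers are fully home, the lid not yet shut (value of joint each of left_drawer, right_drawer below 0.003 m and value of joint lid above 0.1 rad), for 0.2 s.
2. the lid is fully shut (value of joint lid below 0.03 rad and value of joint each of left_drawer, right_drawer below 0.003 m), for 0.2 s.
At the end, for the whole second after the job is handed in: Both drawers are within 3 mm of fully home and the lid within 0.03 rad of fully shut; the tin and the jar stand upright within 20 mm of where they began, and the wrench lies within 20 mm of where it began (all of step 2 and distance of each of paint_tin, screw_jar, wrench from where it was at the start of the episode below 0.02 m and angle between each of paint_tin, screw_jar's own z axis and vertical below 0.15 rad); the robot touches nothing.
It fails at once if a drawer front or the lid is taken between the fingers (the grasp point lies in the line of its panel) ((x of the grasp point in the frame of left_drawer_front between 0 and 0.012 m and y of the grasp point in the frame of left_drawer_front between -0.081 and 0.081 m and z of the grasp point in the frame of left_drawer_front between -0.04 and 0.04 m) or (x of the grasp point in the frame of right_drawer_front between 0 and 0.012 m and y of the grasp point in the frame of right_drawer_front between -0.081 and 0.081 m and z of the grasp point in the frame of right_drawer_front between -0.04 and 0.04 m) or (x of the grasp point in the frame of lid_edge between -0.012 and 0.19 m and y of the grasp point in the frame of lid_edge between -0.17 and 0.17 m and z of the grasp point in the frame of lid_edge between -0.012 and 0 m)).
It fails at once if the lid is slammed (closing faster than 2.5 rad/s) (velocity of joint lid below -2.5 rad/s).
It fails at once if the lid is raised farther open (value of joint lid above 1.08 rad).
It fails at once if a drawer is pulled farther out (value of joint any of left_drawer, right_drawer above 0.075 m).
It fails at once if the wrench, tin or jar is lifted, carried, tipped or pushed away (more than 20 mm; tilt more than 0.3 rad) (distance of any of paint_tin, screw_jar, wrench from where it was at the start of the episode above 0.02 m or angle between any of paint_tin, screw_jar's own z axis and vertical above 0.3 rad).
It also fails if it takes over 67 s, if anything falls off the work surface, if the arm or the gripper's body presses on something with over 40 N, if the wrist force passes 120 N, or if a joint passes its speed limit or range.

## Working session

There is one attempt and no reset: what is moved stays moved. The work goes in short steps, Python scripts to look and compute and a tool call to move; the robot and the scene stay as the last step left them, time stands still between calls to the robot, and variables do not carry over. Pictures are saved under pics/ and viewed, about 8 in all and at most 12, crops included, and the job is handed in when it is done.

Besides the shell and the picture viewer there is one more tool, called after "Call:" by a JSON object that holds its "api" and its "payload", one argument or row to a line. play_rows: Moves the arm, as the interface text tells. Its arguments: {"type":"object","properties":{"motion":{"type":"array","items":{"type":"number"}},"squeeze":{"type":"number"}},"required":["motion"]}

```bash
mkdir -p pics; cat > h.py <<'E'
from plant import arm, viewer, finder
import numpy as np, cv2
E
python3 - <<'E'
from h import *
ims=[]
for n in ["scene","side"]:
    p=viewer.grab_frame(n); ims.append(p["frame"])
    print(n,"cam",np.round(p["pose"][:3,3]))
    for k in ["chest","left_drawer_front","right_drawer_front","lid_hinge","lid_edge","wrench","paint_tin","screw_jar"]:
        r=finder.pinpoint(p,k)
        print(k,[(np.round(d["at"],0).tolist(),round(float(d["confidence"]),2)) for d in r[:2]])
a=np.hstack(ims); cv2.imwrite("pics/a.png",cv2.resize(a,(800,300)))
cv2.imwrite("pics/s.png",ims[0])
print(arm.sense())
E
```

```text
scene cam [1052.  273. 1224.]
chest []
left_drawer_front [([564.0, -27.0, 54.0], 0.74)]
right_drawer_front [([514.0, -185.0, 54.0], 0.95)]
lid_hinge [([768.0, -179.0, 113.0], 0.92)]
lid_edge [([653.0, -141.0, 273.0], 0.87)]
wrench []
paint_tin [([514.0, -348.0, 0.0], 0.66)]
screw_jar [([689.0, 101.0, -1.0], 0.58)]
side cam [ 406.  859. 1090.]
chest [([671.0, -151.0, -2.0], 0.6)]
left_drawer_front [([565.0, -22.0, 56.0], 0.59)]
right_drawer_front [([520.0, -187.0, 54.0], 0.79)]
lid_hinge [([764.0, -183.0, 113.0], 0.56)]
lid_edge [([652.0, -140.0, 277.0], 0.77)]
wrench [([682.0, -140.0, 90.0], 0.74), ([671.0, -148.0, -1.0], 0.61)]
paint_tin [([515.0, -344.0, -1.0], 0.51)]
screw_jar [([689.0, 102.0, 1.0], 0.8)]
{'time': 0.9, 'joint_pos': array([-3.14392137e-05,  2.38182139e-01, -1.34887222e-02,  1.31919561e+00,
       -3.79412856e-05,  1.57080208e+00]), 'qvel': array([ 0.00092946, -0.00151556, -0.00172502,  0.00016975, -0.0009167 ,
       -0.00190734]), 'tau': array([-7.51829593e-04, -5.38567972e+01,  3.46688747e+01,  2.78105457e-03,
       -7.14695238e-05, -3.64500954e-05]), 'eef_pos': array([ 5.24963117e+02, -2.81448140e-02,  2.31289995e+02]), 'orientation': array([-7.07093367e-01,  7.07120194e-01, -3.79493733e-05, -1.16504508e-05]), 'force': array([ 0.28083846, -0.2399927 , -0.31227666]), 'torque': array([ 0.02768023, -0.06253964,  0.00256079]), 'finger_gap': 85.26494540552447}
```

View pics/a.png

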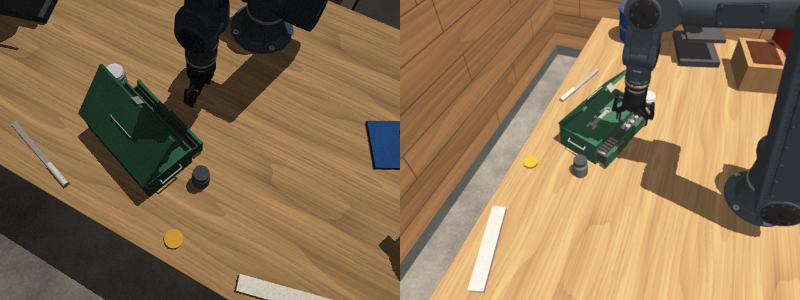

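The pictures show the chest at about (130,130) in the scene half. The lid is open with its outer face away from the robot, the jar is at (200,177) and the tin at (118,72). The measurements agree on a chest yaw of about -0.31, drawers about 38 mm open and the lid at about 0.9 rad.

I'll shut the fingers, tilt the tool back, and come down in front of the left drawer.

Call:
{"api": "play_rows", "payload": {
  "motion": [-0.022,-0.145,-0.1,-0.4,-1,0,0,-0.045,-0.29,-0.2,-0.4,-1,0,0,-0.068,-0.436,-0.305,-0.4,-1.1,-3,0,-0.068,-0.436,-0.305,-0.4,-1.1,-8,0,-0.068,-0.436,-0.305,-0.4,-1.1,-13,0,-0.068,-0.436,-0.305,-0.4,-1.1,-18,0,-0.068,-0.436,-0.305,-0.4,-1.1,-18,0,-0.068,-0.436,-0.305,-0.4,-1.1,-18,0],
  "squeeze": 40
}}

```text
time: 1.9
eef_pos: [522.0, -11.0, 52.8]
orientation: [-0.658, 0.705, 0.046, 0.259]
force: [-0.7, -0.2, 0.6]
finger_gap: -0.2
```

```bash
python3 - <<'E'
from h import *
for n in ["scene","side","wrist"]:
    p=viewer.grab_frame(n)
    for k in ["chest","left_drawer_front","right_drawer_front","lid_hinge","lid_edge"]:
        print(n,k,[(np.round(d["at"],0).tolist(),round(float(d["confidence"]),2)) for d in finder.pinpoint(p,k)[:1]])
    cv2.imwrite(f"pics/b{n}.png",p["frame"])
s=arm.sense(); print(s["eef_pos"],s["orientation"],s["force"],s["finger_gap"])
E
```

```text
scene chest []
scene left_drawer_front [([564.0, -25.0, 57.0], 0.76)]
scene right_drawer_front [([516.0, -189.0, 54.0], 0.69)]
scene lid_hinge [([768.0, -180.0, 114.0], 0.9)]
scene lid_edge [([650.0, -140.0, 272.0], 0.76)]
side chest [([672.0, -147.0, -1.0], 0.58)]
side left_drawer_front [([568.0, -23.0, 53.0], 0.85)]
side right_drawer_front [([519.0, -186.0, 55.0], 0.83)]
side lid_hinge [([763.0, -182.0, 113.0], 0.81)]
side lid_edge [([649.0, -141.0, 278.0], 0.93)]
wrist chest [([673.0, -148.0, -4.0], 0.69)]
wrist left_drawer_front [([571.0, -18.0, 53.0], 0.96)]
wrist right_drawer_front []
wrist lid_hinge [([770.0, -181.0, 114.0], 0.73)]
wrist lid_edge []
[520.90010446 -11.00521299  51.18660642] [-0.65808635  0.70560626  0.04565555  0.25876192] [ 0.53214374 -0.01295045 -0.59742414] 0.12051802434140532
```

View pics/bside.png

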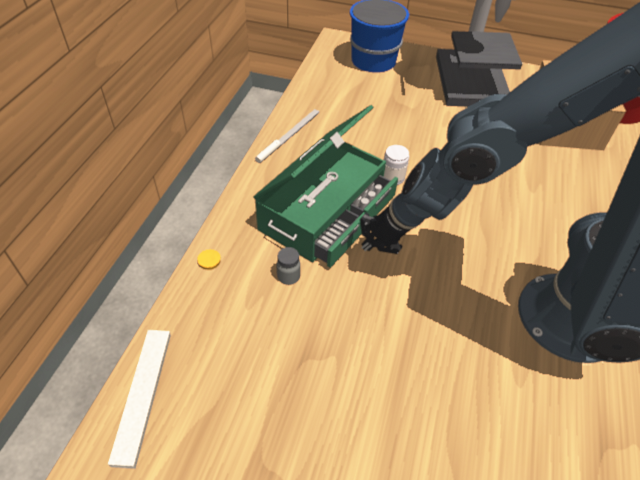

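The side view shows the fingers in front of the left drawer at about (380,240), with clear space around them. I'll push along the chest's +x.

Call:
{"api": "play_rows", "payload": {
  "motion": [0,0,0,1.43,-0.46,0,0,0,0,0,2.86,-0.92,0,0,0,0,0,3.81,-1.22,0,0,0,0,0,4.76,-1.52,0,0,0,0,0,5.71,-1.83,0,0,0,0,0,6.19,-1.98,0,0,0,0,0,6.19,-1.98,0,0]
}}

```text
time: 3.68
eef_pos: [583.4, -30.9, 51.4]
orientation: [-0.658, 0.706, 0.046, 0.259]
force: [0.1, -0.2, -0.3]
finger_gap: 0.0
```

Call:
{"api": "play_rows", "payload": {
  "motion": [0,0,0,0.29,-0.09,0,0,0,0,0,0.57,-0.18,0,0,0,0,0,0.76,-0.24,0,0,0,0,0,0.76,-0.24,0,0]
}}

```text
time: 4.18
eef_pos: [590.6, -33.3, 51.3]
orientation: [-0.658, 0.706, 0.046, 0.259]
force: [-0.8, -1.5, -0.1]
finger_gap: 0.0
```

Call:
{"api": "play_rows", "payload": {
  "motion": [0,0,0,0.19,-0.06,0,0,0,0,0,0.38,-0.12,0,0,0,0,0,0.38,-0.12,0,0]
}}

```text
time: 4.55
eef_pos: [594.5, -34.5, 51.3]
orientation: [-0.658, 0.706, 0.046, 0.259]
force: [0.1, -0.1, 0.5]
finger_gap: 0.1
```

```bash
python3 - <<'E'
from h import *
for n in ["scene","side"]:
    p=viewer.grab_frame(n)
    for k in ["left_drawer_front","right_drawer_front"]:
        print(n,k,[(np.round(d["at"],0).tolist(),round(float(d["confidence"]),2)) for d in finder.pinpoint(p,k)[:1]])
    if n=="side": cv2.imwrite("pics/c.png",cv2.resize(p["frame"][80:300,220:480],None,fx=2.5,fy=2.5))
s=arm.sense(); print(s["eef_pos"],s["force"])
E
```

```text
scene left_drawer_front [([599.0, -38.0, 54.0], 0.79)]
scene right_drawer_front [([516.0, -186.0, 55.0], 0.72)]
side left_drawer_front [([602.0, -39.0, 55.0], 0.98)]
side right_drawer_front []
[594.49889203 -34.33258845  51.42881897] [-1.62150686 -0.45147397 -0.15170663]
```

View pics/c.png

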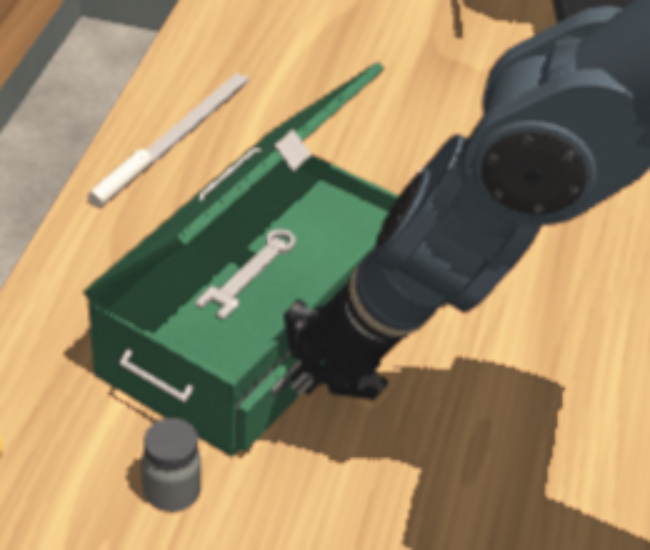

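The crop shows the left drawer almost shut at about (265,410), and there is no reaction from a stop yet. I'll keep inching.

Call:
{"api": "play_rows", "payload": {
  "motion": [0,0,0,0.19,-0.06,0,0,0,0,0,0.38,-0.12,0,0,0,0,0,0.38,-0.12,0,0]
}}

```text
time: 5.22
eef_pos: [597.1, -35.3, 50.8]
orientation: [-0.658, 0.706, 0.045, 0.258]
force: [-7.1, 2.8, 3.8]
finger_gap: -0.1
```

Call:
{"api": "play_rows", "payload": {
  "motion": [0,0,0,0.19,-0.06,0,0,0,0,0,0.29,-0.09,0,0,0,0,0,0.29,-0.09,0,0]
}}

```text
time: 5.6
eef_pos: [597.4, -35.5, 49.8]
orientation: [-0.659, 0.706, 0.044, 0.256]
force: [-19.4, 7.8, 13.8]
finger_gap: -0.3
```

The reaction is about 24 N with no further travel, so the left drawer is on its stop. I'll back off, move sideways to the right drawer and push.

Call:
{"api": "play_rows", "payload": {
  "motion": [0,0,0,-3.8,1.2,0,0,0,0,0,-7.6,2.4,0,0,0,0,0,-8.9,-1.6,0,0,0,0,0,-10.2,-5.5,0,0,0,0,0,-11.4,-9.5,0,0,0,0,0,-12.7,-13.5,0,0,0,0,0,-11.7,-13.8,0,0,0,0,0,-10.3,-14.3,0,0,0,0,0,-9.1,-14.6,0,0,0,0,0,-8.1,-14.9,0,0]
}}

```text
time: 6.85
eef_pos: [520.8, -184.7, 50.9]
orientation: [-0.658, 0.706, 0.046, 0.258]
force: [-4.1, -0.2, 1.8]
finger_gap: -0.1
```

Call:
{"api": "play_rows", "payload": {
  "motion": [0,0,0,0.95,-0.3,0,0,0,0,0,1.9,-0.6,0,0,0,0,0,2.2,-0.7,0,0,0,0,0,2.2,-0.7,0,0]
}}

```text
time: 7.35
eef_pos: [542.5, -192.6, 51.4]
orientation: [-0.658, 0.706, 0.046, 0.259]
force: [-0.1, 0.3, 0.2]
finger_gap: 0.0
```

Call:
{"api": "play_rows", "payload": {
  "motion": [0,0,0,0.19,-0.06,0,0,0,0,0,0.38,-0.12,0,0,0,0,0,0.57,-0.18,0,0,0,0,0,0.57,-0.18,0,0]
}}

```text
time: 7.85
eef_pos: [543.2, -192.9, 49.3]
orientation: [-0.659, 0.706, 0.043, 0.257]
force: [-18.7, 5.8, 11.3]
finger_gap: 0.2
```

About 23 N with no further travel: the right drawer is on its stop too. The line through the two contacts gives a yaw of about -0.33. I'll retreat, rise above lid height, and stand the tool upright.

Call:
{"api": "play_rows", "payload": {
  "motion": [0,0,0,-3.8,1.2,0,0,0,0,0,-7.6,2.5,0,0,0,0,0,-7.6,2.5,6,0,0,0,0,-7.6,2.5,12,0,0,0,0,-7.6,2.5,18,0,0,0,0,-7.6,2.5,24,0,0.044,0.138,0,-7.6,2.5,30,0,0.088,0.276,0,-7.6,2.5,32,0,0.133,0.415,0,-7.6,2.5,32,0,0.133,0.415,0,-7.6,2.5,32,0]
}}

```text
time: 9.1
eef_pos: [474.2, -170.3, 368.7]
orientation: [0.699, -0.698, 0.11, -0.109]
force: [0.4, 0.2, -0.4]
finger_gap: 0.1
```

```bash
python3 - <<'E'
from h import *
for n in ["scene","side","wrist"]:
    p=viewer.grab_frame(n)
    for k in ["left_drawer_front","right_drawer_front","lid_edge","lid_hinge","chest"]:
        print(n,k,[(np.round(d["at"],0).tolist(),round(float(d["confidence"]),2)) for d in finder.pinpoint(p,k)[:1]])
    cv2.imwrite(f"pics/d{n}.png",p["frame"])
    if n=="side": cv2.imwrite("pics/d.png",cv2.resize(p["frame"][80:300,220:480],None,fx=2.5,fy=2.5))
s=arm.sense(); print(s["eef_pos"],s["force"])
E
```

```text
scene left_drawer_front [([604.0, -37.0, 53.0], 0.6)]
scene right_drawer_front [([549.0, -196.0, 52.0], 0.48)]
scene lid_edge [([652.0, -142.0, 273.0], 0.82)]
scene lid_hinge [([769.0, -180.0, 113.0], 0.95)]
scene chest []
side left_drawer_front [([603.0, -37.0, 52.0], 0.6)]
side right_drawer_front [([552.0, -197.0, 55.0], 0.85)]
side lid_edge [([651.0, -142.0, 277.0], 0.9)]
side lid_hinge [([764.0, -182.0, 114.0], 0.82)]
side chest [([671.0, -147.0, 1.0], 0.82)]
wrist left_drawer_front [([608.0, -33.0, 56.0], 0.87)]
wrist right_drawer_front [([682.0, -138.0, 90.0], 0.5)]
wrist lid_edge [([650.0, -140.0, 273.0], 0.8)]
wrist lid_hinge [([768.0, -182.0, 112.0], 0.85)]
wrist chest [([672.0, -150.0, -2.0], 0.9)]
[ 471.71515762 -169.3097274   371.17670333] [-0.48018249 -0.43562276  0.70584975]
```

View pics/d.png

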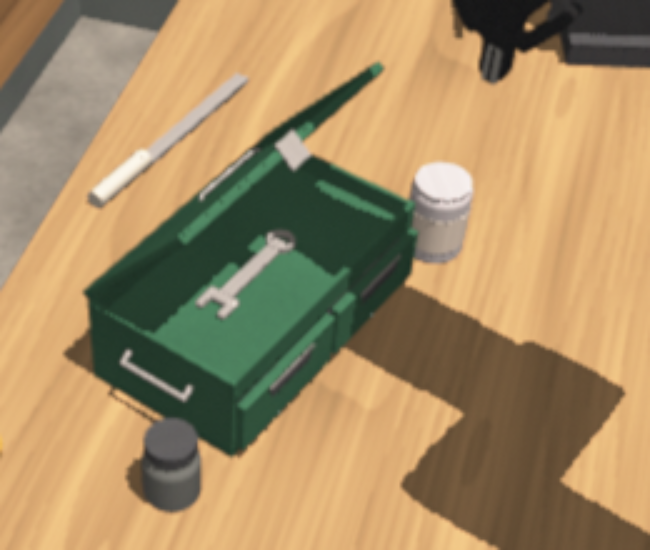

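The crop shows both drawer fronts home, at (290,375) and (380,275). Their estimated positions come out at chest x of about -101 and -99 mm, matching the stops. Next I'll go over the lid edge at z 371 and down behind it.

Call:
{"api": "play_rows", "payload": {
  "motion": [0,0,0,5.4,0.4,0,0,0,0,0,10.8,0.8,0,0,0,0,0,16.2,1.2,0,0,0,0,0,21.4,1.6,0,0,0,0,0,21.4,1.6,0,0,0,0,0,21.4,1.6,-4,0,0,0,0,21.4,1.6,-8,0,0,0,0,21.4,1.6,-8,0]
}}

```text
time: 11.0
eef_pos: [682.8, -152.9, 288.5]
orientation: [0.699, -0.699, 0.11, -0.108]
force: [0.3, -0.4, 0.3]
finger_gap: -0.1
```

```bash
python3 - <<'E'
from h import *
p=viewer.grab_frame("scene"); q=viewer.grab_frame("side")
cv2.imwrite("pics/e.png",np.hstack([cv2.resize(p["frame"][60:340,80:400],(400,350)),cv2.resize(q["frame"][40:320,200:520],(400,350))]))
s=arm.sense(); print(s["eef_pos"],s["force"])
E
```

```text
[ 685.28215866 -153.43025981  293.41833307] [-0.37998804 -0.23566118 -0.18143141]
```

View pics/e.png

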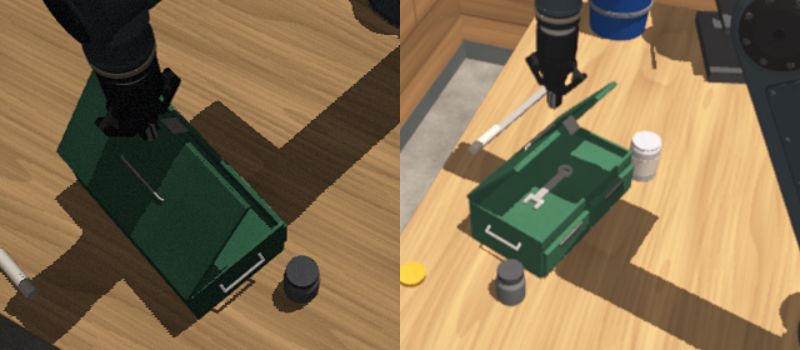

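Both views show the fingertips above and behind the raised lid: scene half (150,135), side half (553,100). I'll press down along the lid's arc at about 0.8 rad/s.

Call:
{"api": "play_rows", "payload": {
  "motion": [0,0,0,0,0,-2.2,0,0,0,0,0,0,-4.0,0,0,0,0,-0.7,0.23,-5.2,0,0,0,0,-1.37,0.47,-6.1,0,0,0,0,-2.46,0.84,-7.3,0,0,0,0,-3.38,1.16,-8.6,0,0,0,0,-4.16,1.43,-10,0,0,0,0,-4.16,1.43,-10,0]
}}

```text
time: 12.1
eef_pos: [644.8, -139.2, 193.6]
orientation: [-0.698, 0.699, -0.107, 0.112]
force: [-0.3, -0.3, 0.1]
finger_gap: 0.1
```

```bash
python3 - <<'E'
from h import *
for n in ["scene","side"]:
    p=viewer.grab_frame(n)
    for k in ["lid_edge"]:
        print(n,k,[(np.round(d["at"],0).tolist(),round(float(d["confidence"]),2)) for d in finder.pinpoint(p,k)[:1]])
s=arm.sense(); print(s["eef_pos"],s["force"])
E
```

```text
scene lid_edge [([600.0, -123.0, 210.0], 0.76)]
side lid_edge [([603.0, -123.0, 213.0], 0.82)]
[ 645.12307184 -139.29929284  192.7284893 ] [0.24351304 0.30970758 0.86447006]
```

The lid is at about 0.5 rad, as planned. Continuing.

Call:
{"api": "play_rows", "payload": {
  "motion": [0,0,0,-0.66,0.23,-1.5,0,0,0,0,-1.2,0.42,-3,0,0,0,0,-1.6,0.55,-4.4,0,0,0,0,-1.9,0.65,-5.4,0,0,0,0,-1.9,0.65,-6,0,0,0,0,-1.9,0.65,-6.3,0,0,0,0,-1.9,0.65,-6.3,0]
}}

```text
time: 13.18
eef_pos: [625.1, -132.6, 128.2]
orientation: [-0.698, 0.699, -0.108, 0.11]
force: [0.6, 0.9, -0.1]
finger_gap: -0.1
```

Call:
{"api": "play_rows", "payload": {
  "motion": [0,0,0,0,0,-0.2,0,0,0,0,0,0,-0.4,0,0,0,0,0,0,-0.4,0]
}}

```text
time: 13.55
eef_pos: [625.5, -132.6, 127.5]
orientation: [-0.698, 0.699, -0.107, 0.112]
force: [-7.4, 2.2, 22.2]
finger_gap: 0.1
```

There is 22 N of upward reaction, so the lid is on the rim. I'll press briefly, then lift clear.

Call:
{"api": "play_rows", "payload": {
  "motion": [0,0,0,0,0,-0.1,0,0,0,0,0,0,-0.1,0,0,0,0,0,0,3,0,0,0,0,0,0,9,0,0,0,0,0,0,15,0,0,0,0,-6,0,20,0,0,0,0,-12,0,20,0,0,0,0,-18,0,20,0,0,0,0,-18,0,20,0]
}}

```text
time: 14.68
eef_pos: [441.7, -132.3, 325.6]
orientation: [-0.698, 0.699, -0.108, 0.111]
force: [1.0, -0.3, -0.7]
finger_gap: 0.4
```

```bash
python3 - <<'E'
from h import *
for n in ["scene","side"]:
    p=viewer.grab_frame(n)
    for k in ["left_drawer_front","right_drawer_front","lid_edge","lid_hinge","paint_tin","screw_jar"]:
        print(n,k,[(np.round(d["at"],0).tolist(),round(float(d["confidence"]),2)) for d in finder.pinpoint(p,k)[:1]])
    if n=="side": cv2.imwrite("pics/f.png",cv2.resize(p["frame"][80:300,220:480],None,fx=2.5,fy=2.5))
s=arm.sense(); print(s["eef_pos"],s["force"])
E
```

```text
scene left_drawer_front []
scene right_drawer_front []
scene lid_edge [([577.0, -118.0, 125.0], 0.55)]
scene lid_hinge [([767.0, -180.0, 114.0], 0.94)]
scene paint_tin [([512.0, -348.0, 2.0], 0.77)]
scene screw_jar [([690.0, 101.0, 0.0], 0.57)]
side left_drawer_front [([606.0, -34.0, 54.0], 0.84)]
side right_drawer_front [([550.0, -198.0, 53.0], 0.67)]
side lid_edge [([579.0, -117.0, 128.0], 0.95)]
side lid_hinge [([763.0, -182.0, 111.0], 0.92)]
side paint_tin [([516.0, -346.0, -2.0], 0.83)]
side screw_jar [([692.0, 101.0, 1.0], 0.89)]
[ 445.21193101 -132.48675351  324.09130122] [-0.18780049  0.06974472 -0.49034468]
```

View pics/f.png

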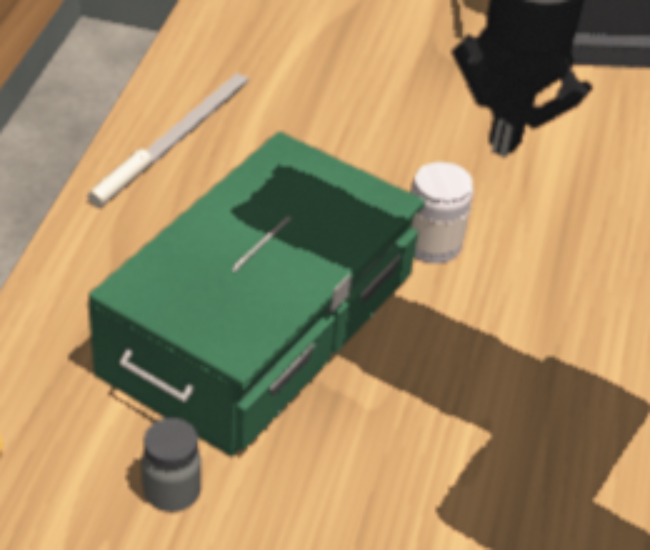

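The crop shows the lid level and shut, both drawers flush at (290,370) and (380,280), and the jar and tin upright where they were. The lid edge is at z of about 127 mm (128 expected when shut). The robot is clear, so I'm handing in.

```bash
python3 -c "
from h import *
print(arm.hand_in())"
```

```text
the job is handed in; nothing more can be done
None
```

The chest is shut and the job is handed in; it finished at about 15 s of the 67 s allowed, and no verdict was reported.

- **Drawers:** I pushed the left one home first, then the right, with shut fingertips. Each was pushed until it met its stop, at about 20–25 N with no further travel. With the arm backed off, their fronts measured about 101 and 99 mm in front of the chest's centre, against 100 mm when shut.
- **Lid:** I pressed it down from its outer face at about 0.8 rad/s until it met the rim, at about 22 N. The free edge then measured 125–128 mm high, against 128 mm when shut.
- **Tin and jar:** Both stand upright within about 4 mm of where they started, which is within the measuring error.
- **Wrench:** It was never touched, but the shut lid now hides it, so I couldn't check it at the end.
- **Checks that failed:** The scene camera didn't find the drawer fronts in the last look, so only the side camera confirmed them there. In the look before the lid was closed, the wrist camera gave one wrong position for the right drawer, which I discarded.

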